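# Put the bowl under the drum grater and start it on middle speed

### The arm

A 6-joint arm with a two-finger parallel gripper is mounted at the origin on the work surface. World frame = base frame: x ahead of the robot, y to its left, z up, the work surface at z = 0. Lengths are in m, angles in rad, forces in N, time in s.
With the tool pointing down it reaches from about 0.35 to 0.85 m from the base axis. Payload 8.1 kg.
Tool frame: the origin (TCP) lies at the very end of the fingers, on their centre line; the grasp point (between the pads) lies robot.grip_point_offset behind it (robot.grip_point_offset is the distance from the TCP to the grasp point, in m); z points along the fingers, y is the line along which they close (so a half turn about z gives the same grasp; the last joint's range is limited). The gripper opens to 93 mm and grips with 3 to 60 N. Pads are 15 mm wide; open, the fingers measure 128 mm over their backs; the gripper's body (75 mm by 188 mm) begins 65 mm behind the grasp point.
Start: joints at [-1.302, 0.13, 1.488, -0, 1.523, -0.085], TCP at [0.208, -0.563, 0.219] pointing down, gripper open.
Joint ranges: [-2.96, 2.96], [-0.89, 2.26], [0.02, 2.5], [-1.34, 4.48], [0, 2.73], [-2.66, 2.66]. Speed limits (rad/s): [2.39, 2.39, 2.79, 3.14, 3.14, 3.14].

### API

Orientations are given as a rotation vector (axis times angle).
In Python, from plant import robot, eyes gives the robot as it stands. The module is installed in compiled form; this text tells all that it offers.
- The arm moves only by the tool apply_moves, never from a script. Its argument "steps" is one flat list of numbers, 7 for each row, row after row: the shift along the tool's x, y, z in units of 30 mm (1.0 is 30 mm), then the turn, a rotation vector about the tool's x, y, z in units of 6 degrees (1.0 is 6 degrees), then the opening in per cent of the stroke, from 0 (shut) to 100 (fully open). In form: [dx, dy, dz, ax, ay, az, fingers, dx, dy, dz, ax, ay, az, fingers, ...]. A call has 1 to 12 rows; each row shifts and turns the commanded pose from where the row before left it, along the tool's axes as they then stand; what a row does not reach is not made up. A row lasts 1/12 s, in which the tool goes at most 41.7 mm and 7.16 degrees, less where a joint would pass 70% of its speed; a pose out of reach is approached as far as the arm can. A call is refused whole if a number of a shift passes 1 or a number of a turn 1, either way. A call with a gripper value outside its range is refused whole. The fingers move at their own pace and stop on an object; "grip_force" is the grip in N (left out, the last holds). Time passes only in rows, so rows that do not move let the fingers close. It gives the time, the measured TCP pose, the force, the opening and the grip force at its end, in the units of the state.
- robot.read_state(): the state, without advancing time (a new reading comes with each control period).
- eyes.read_camera(name): name is "scene" or "top"; returns the picture (480x640x3 uint8, red, green, blue); there is no depth.
- eyes.calibration(name): a dict with "K" (3x3 intrinsics, pixels), "k1" (the pictures are not rectified: a ray, as slopes to the right and down, at radius r is drawn at 1 + k1 r^2 times it, then the intrinsics apply), "R" (3x3) and "t" (3): a world point X has camera coordinates R X + t. Camera axes: x right, y down, z forward; pixel columns grow to the right and rows downward; lengths in m; the calibration is good to about 2 mm. A picture is of the moment at which its call begins. calibration takes no time and is no camera call.
- robot.close_job(): hands the job in; it is judged then, once.
Trained networks look in the newest picture that a camera, given by its name, has taken for a name from the list of things; names that differ only in an ending like _2 or _b are one class to them, and where a whole thing is asked for, a point or a joint stands for the part that bears it (a point fixed in the world has none). Each returns a list of dicts, best first, with "conf" (0 to 1); they miss things now and then, are a little off and sometimes report something else, mostly with a low value. They report only what shows in the picture. A call takes as long as a camera call. They do not tell look-alikes from the thing itself.
- eyes.search_frame(camera, thing): "rect" ([left, top, width, height] in pixels, round what is visible of it).
- eyes.place_of(camera, thing): "xy" ([column, row] in pixels: a listed point, or the origin of a listed thing).
The state is a dict: "t": time; "q": joint angles; "dq": joint speeds; "joint_torque": joint torques, N m; "tool_pos": TCP position; "orientation": TCP orientation; "force": force on the tool from outside, world axes, zero at the start; "wrist_torque": the same for the moment, N m; "opening": finger opening in m; "gripper_force": force on a finger pad.
Only numpy, scipy, OpenCV 4.12 (cv2) and the standard library are available. Lean on these libraries where they do the work, as an engineer would, in place of code of your own. Each camera call takes 0.05 s, during which the arm holds its last target. There are 200 camera calls.

### The job

Slide the steel mixing bowl across the counter until it stands centred below the mouth of the grater's drum, and then start the grater on its middle speed: push the key with two ribs fully down so that it stays down and the wide stop key pops up. Do not set off either of the other speeds, and leave the other things on the counter where they are.

Things in the scene. Friction and masses are not known exactly. Their poses are not given: they have to be found in the camera images.
- machine: electric drum grater, fixed. White motor base 105 mm tall, spans its own x -100 to 100, y -205 to 145 mm; origin under the base; x points to its back, y to its left. Left: tower 255 mm tall (y 15 to 145, x -65 to 100), with the drum sticking out of its front. Right: low wing, on top of it four keys side by side, left to right: wide stop key without ribs, slow (one rib), middle (two), fast (three).
- outlet (a point): lowest point of the rim of the drum's open front end, 162 mm up; the bowl's centre belongs straight below it. Axes as the machine's. The drum and feed head run level along machine x from here 160 mm back to the tower, axis 38 mm above this point, 78 mm across (94 at the tower); a feed tube 66 mm across stands on it, 110 mm behind this point, up to 284 mm.
- bowl: flat-bottomed open steel mixing bowl, loose, empty, 200 mm across the rim, 68 mm tall, foot 148 mm across, wall 4 mm, 0.25 to 0.5 kg; it widens upwards, so an upright finger outside meets its rim first. Origin under its centre, at counter height. It stands to the left of the machine's drum at the start.
- key_stop_top (a point): pressing point of the stop key: on its top face, 10 mm in front of its middle; moves with it. Axes as the machine's. Black plastic block 52 mm wide (y), 66 mm long (x), 4 mm from its neighbour; top face 125 mm above the counter when up (20 mm proud of the wing), about 11 mm lower when latched.
- key_slow_top (a point): pressing point of the slow key (one rib): on its top face, 10 mm in front of its middle; moves with it. Axes as the machine's. Black plastic block 34 mm wide (y), 66 mm long (x), 4 mm from its neighbour; top face 125 mm above the counter when up (20 mm proud of the wing), about 11 mm lower when latched.
- key_middle_top (a point): pressing point of the middle-speed key (two ribs): on its top face, 10 mm in front of its middle; moves with it. Axes as the machine's. Black plastic block 34 mm wide (y), 66 mm long (x), 4 mm from its neighbour; top face 125 mm above the counter when up (20 mm proud of the wing), about 11 mm lower when latched.
- key_fast_top (a point): pressing point of the fast key (three ribs): on its top face, 10 mm in front of its middle; moves with it. Axes as the machine's. Black plastic block 34 mm wide (y), 66 mm long (x), 4 mm from its neighbour; top face 125 mm above the counter when up (20 mm proud of the wing), about 11 mm lower when latched.
- key_stop (a joint): travel of the stop key in m: 0 up, grows downward, hard stop at 0.0145; latched it rests at about 0.011. It must be pushed past 0.012 to latch; 2 N at first, about 5 N at most on the way, then the stop. Interlocked: pushing any key by more than about 5 mm frees the one that is latched. Down at the start.
- key_slow (a joint): travel of the slow key in m: 0 up, grows downward, hard stop at 0.0145; latched it rests at about 0.011. It must be pushed past 0.012 to latch; 2 N at first, about 5 N at most on the way, then the stop. Interlocked: pushing any key by more than about 5 mm frees the one that is latched.
- key_middle (a joint): travel of the middle-speed key in m: 0 up, grows downward, hard stop at 0.0145; latched it rests at about 0.011. It must be pushed past 0.012 to latch; 2 N at first, about 5 N at most on the way, then the stop. Interlocked: pushing any key by more than about 5 mm frees the one that is latched.
- key_fast (a joint): travel of the fast key in m: 0 up, grows downward, hard stop at 0.0145; latched it rests at about 0.011. It must be pushed past 0.012 to latch; 2 N at first, about 5 N at most on the way, then the stop. Interlocked: pushing any key by more than about 5 mm frees the one that is latched.
- pusher: white plastic food pusher standing on its stem, head 68 mm wide, 72 mm tall, in front of the key wing; origin under its centre. Bystander.
- cheese: block of hard cheese, 110 x 55 x 50 mm, lying on the wooden board; origin under its centre. Bystander.
- teal_bowl: small blue ceramic bowl, 110 mm across, 50 mm tall; origin under its centre. Bystander.
- oil_bottle: clear plastic bottle with a white cap, 72 mm across, 230 mm tall, standing; origin under its centre. Bystander.
- tumbler: glass tumbler, 72 mm across, 100 mm tall; origin under its centre. Bystander.
- jar: glass jar with a steel lid, 72 mm across, 110 mm tall; origin under its centre. Bystander.
- spatula: wooden-handled spatula lying on the counter; origin under its middle. Bystander.
Things that resemble listed ones, but are neither listed nor needed, are in the scene too. Leave any green look-alike of the bowl alone.

How it is judged:
On the way, in this order (a step that is already met when the one before it is completed fails the run):
1. the bowl stands at rest below the drum's mouth (horizontal distance between bowl and outlet below 0.035 m and angle between bowl's own z axis and vertical below 0.08 rad and height (world z) of bowl below 0.008 m and linear speed of bowl below 0.02 m/s), for 0.2 s.
2. the middle-speed key is down and the stop key has popped up (value of joint key_middle above 0.009 m and value of joint key_stop below 0.002 m), for 0.2 s.
At the end, for the whole second after the job is handed in: The bowl stands flat and still on the counter with its centre within 35 mm (level distance) of the point below the drum's mouth; the middle-speed key is latched down (more than 9 mm) and the stop, slow and fast keys are up (within 2 mm) (all of step 1 and all of step 2 and value of joint each of key_slow, key_fast below 0.002 m); the robot touches nothing.
It fails at once if another speed key is pushed down (more than 9 mm) (value of joint any of key_slow, key_fast above 0.009 m).
It fails at once if another thing on the counter is moved by more than 40 mm (distance of any of pusher, cheese, teal_bowl, oil_bottle, tumbler, jar, spatula from where it was at the start of the episode above 0.04 m).
It also fails if it takes over 51 s, if anything falls off the work surface, if the arm or the gripper's body presses on something with over 40 N, if the wrist force passes 120 N, or if a joint passes its speed limit or range.

## Working session

There is one attempt and no reset: what is moved stays moved. The work goes in short steps, Python scripts to look and compute and a tool call to move; the robot and the scene stay as the last step left them, time stands still between calls to the robot, and variables do not carry over. Pictures are saved under pics/ and viewed, at most 10 in all, crops included, and the job is handed in when it is done.

Besides the shell and the picture viewer there is one more tool, called after ">>>" by a JSON object that holds its "fn" and its "kwargs". apply_moves: Moves the arm, as the interface text tells. Its arguments: {"type":"object","properties":{"steps":{"type":"array"},"grip_force":{"type":"number"}},"required":["steps"]}

```bash
mkdir -p pics
cat > h.py <<'E'
import numpy as np, cv2
from plant import robot, eyes
from scipy.spatial.transform import Rotation as Ro
def ray(cam,uv):
    c=eyes.calibration(cam);K=np.array(c["K"]);R=np.array(c["R"]);t=np.array(c["t"])
    d=np.linalg.inv(K)@[uv[0],uv[1],1];rd=np.hypot(d[0],d[1]);r=rd
    for _ in range(30): r=rd/(1+c["k1"]*r*r)
    s=r/rd if rd>0 else 1
    return -R.T@t, R.T@np.array([d[0]*s,d[1]*s,1])
def at_z(cam,uv,z):
    o,d=ray(cam,uv); return o+d*(z-o[2])/d[2]
def proj(cam,X):
    c=eyes.calibration(cam);p=np.array(c["R"])@np.array(X)+np.array(c["t"]);p=p[:2]/p[2]
    p=p*(1+c["k1"]*(p@p)); return (np.array(c["K"])@[p[0],p[1],1])[:2]
def snap(cam,name):
    im=eyes.read_camera(cam); cv2.imwrite(f"pics/{name}.png",cv2.cvtColor(im,cv2.COLOR_RGB2BGR)); return im
E
python3 - <<'E'
from h import *
Z=dict(machine=0,outlet=.162,bowl=0,key_stop_top=.114,key_slow_top=.125,key_middle_top=.125,key_fast_top=.125,pusher=0,cheese=.01,teal_bowl=0,oil_bottle=0,tumbler=0,jar=0,spatula=0)
for c in("scene","top"):
    snap(c,c+"0")
    o,d=ray(c,(320,240)); print(c,o.round(3),d.round(2))
    for n,z in Z.items():
        print(n,[(np.round(r["xy"]).tolist(),round(r["conf"],2),at_z(c,r["xy"],z)[:2].round(3).tolist()) for r in eyes.place_of(c,n)[:3]])
s=robot.read_state();print(s);print(robot.grip_point_offset)
E
```

```text
scene [1.429 0.271 1.137] [-0.7  -0.16 -0.7 ]
machine [([271.0, 349.0], 0.95, [0.707, -0.031])]
outlet []
bowl [([419.0, 228.0], 0.93, [0.166, 0.3]), ([510.0, 286.0], 0.74, [0.354, 0.573]), ([399.0, 297.0], 0.58, [0.464, 0.271])]
key_stop_top [([259.0, 298.0], 0.76, [0.64, -0.074]), ([247.0, 229.0], 0.58, [0.401, -0.186]), ([215.0, 289.0], 0.27, [0.635, -0.195])]
key_slow_top [([238.0, 293.0], 0.94, [0.644, -0.128])]
key_middle_top [([226.0, 292.0], 0.62, [0.647, -0.159]), ([149.0, 304.0], 0.4, [0.726, -0.332])]
key_fast_top [([210.0, 287.0], 0.7, [0.642, -0.204]), ([224.0, 287.0], 0.5, [0.634, -0.169])]
pusher []
cheese [([163.0, 224.0], 0.78, [0.336, -0.502]), ([212.0, 292.0], 0.3, [0.566, -0.246])]
teal_bowl [([246.0, 229.0], 0.97, [0.29, -0.241])]
oil_bottle [([146.0, 305.0], 0.84, [0.645, -0.412]), ([388.0, 380.0], 0.53, [0.731, 0.274])]
tumbler [([160.0, 270.0], 0.92, [0.514, -0.433])]
jar [([388.0, 380.0], 0.84, [0.733, 0.275]), ([149.0, 305.0], 0.65, [0.642, -0.403]), ([213.0, 289.0], 0.18, [0.549, -0.251])]
spatula [([453.0, 367.0], 0.68, [0.66, 0.428])]
top [0.365 0.007 1.8
[... 977 characters left out ...]
5, 'q': array([-1.30241275e+00,  1.30421820e-01,  1.48818660e+00, -1.15565924e-05,
        1.52298927e+00, -8.53992511e-02]), 'dq': array([-7.93262241e-05,  8.42285788e-04, -2.31256783e-04, -2.11779722e-04,
       -9.21545621e-04, -1.26879343e-03]), 'joint_torque': array([ 4.42514720e-04, -5.59736180e+01, -4.92056751e+01,  7.67555460e-02,
        2.25300982e-02, -1.50550527e-06]), 'tool_pos': array([ 0.20788978, -0.56284658,  0.21862954]), 'orientation': array([-3.09256551e+00, -5.52827315e-01,  1.87795790e-05]), 'force': array([-0.00876166, -0.13000952, -0.58566953]), 'wrist_torque': array([ 0.02286281, -0.04586224,  0.01410892]), 'gripper_force': 0.0, 'opening': 0.09300386814689474}
0.0188
```

View pics/scene0.png

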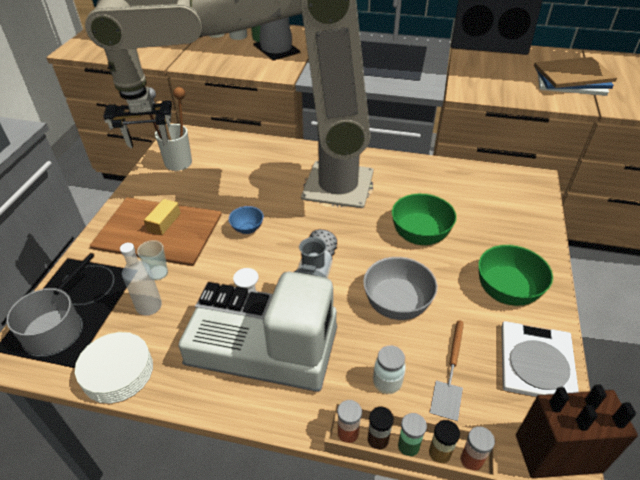

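View pics/top0.png

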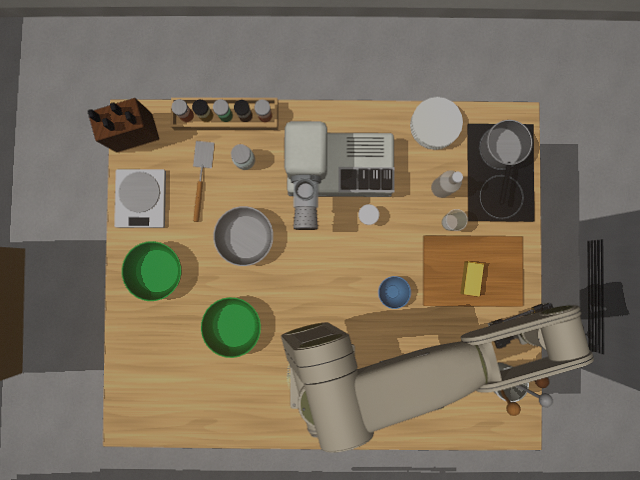

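The steel bowl is at (244,236) in the top view and (400,288) in the scene view. The machine is nearly square to the world axes, with its keys at about (346–388,178) in the top view and the drum mouth at about (305,228). The two green bowls are the decoys. Next I check the estimated poses with a projected outline.

```bash
cat > ov.py <<'E'
from h import *
import sys
mx,my,yaw,bx,by=map(float,sys.argv[1:6])
c,s=np.cos(yaw),np.sin(yaw)
def W(p): return [mx+c*p[0]-s*p[1],my+s*p[0]+c*p[1],p[2]]
out=[]
for cam,(x0,y0,w,h),S in(("top",(200,100,210,180),4),("scene",(170,210,280,190),3)):
    im=cv2.imread(f"pics/{cam}0.png")[y0:y0+h,x0:x0+w]; im=cv2.resize(im,None,fx=S,fy=S,interpolation=cv2.INTER_CUBIC)
    def pl(P,col,closed=True):
        q=np.array([((proj(cam,p)-[x0-.5,y0-.5])*S) for p in P]).round().astype(int); cv2.polylines(im,[q],closed,col,1)
    pl([W(p) for p in[(-.1,-.205,.105),(.1,-.205,.105),(.1,.145,.105),(-.1,.145,.105)]],(0,0,255))
    pl([W(p) for p in[(-.065,.015,.255),(.1,.015,.255),(.1,.145,.255),(-.065,.145,.255)]],(255,0,0))
    a=np.linspace(0,2*np.pi,40)
    pl([[bx+.1*np.cos(t),by+.1*np.sin(t),.068] for t in a],(0,255,255))
    pl([[bx+.074*np.cos(t),by+.074*np.sin(t),0.004] for t in a],(0,255,0))
    pl([W((-.115+.033*np.cos(t),.08+.033*np.sin(t),.284)) for t in a],(255,0,255))
    pl([W((-.225,.08+.039*np.cos(t),.2+.039*np.sin(t))) for t in a],(255,0,255))
    cv2.imwrite(f"pics/ov_{cam}_{sys.argv[6]}.png",im[:600,:800] if cam=="scene" else im[:600])
    if cam=="top": cv2.imwrite(f"pics/ov_{cam}_{sys.argv[6]}.png",cv2.resize(im,(700,600)))
E
python3 ov.py .711 -.027 0 .472 .271 a
```

```text
(no output)
```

View pics/ov_top_a.png

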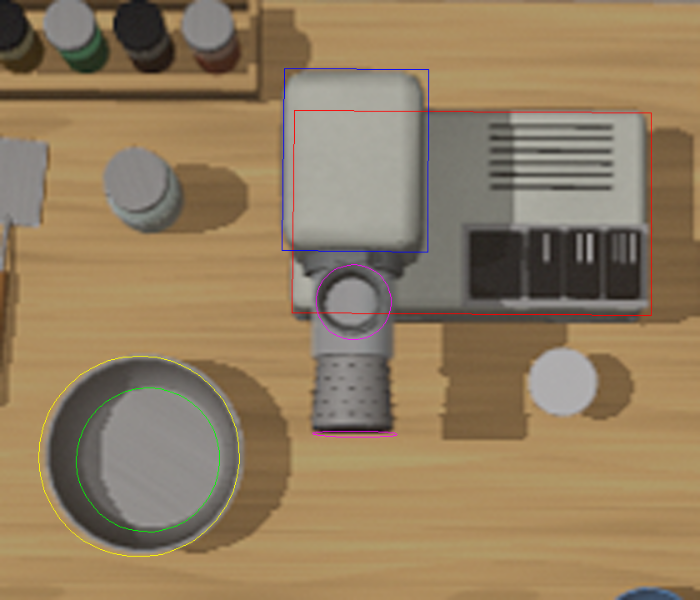

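Run:
```python
from h import *
for nm,u in dict(stop=496,slow=544.5,mid=582.5,fast=624).items():
    print(nm,at_z("top",(200+u/3.3333-.25,100+264/3.3333-.25),.114 if nm=="stop" else .125).round(4))
for u,v in((353,432),(353,436)): print("drum front",at_z("top",(200+u/3.3333,100+v/3.3333),.2).round(4))
```

```text
stop [ 0.6576 -0.0813  0.114 ]
slow [ 0.6561 -0.1276  0.125 ]
mid [ 0.6564 -0.1643  0.125 ]
fast [ 0.6568 -0.2044  0.125 ]
drum front [0.486 0.053 0.2  ]
drum front [0.4823 0.053  0.2   ]
```

>>> {"fn": "apply_moves", "kwargs": {"steps": [0,0,-0.3,0,0,-0.97,100,0,0,-0.3,0,0,-0.97,100,0,0,-0.3,0,0,-0.97,100,0,0,-0.3,0,0,-0.97,100,0,0,-0.3,0,0,-0.97,100,0,0,-0.3,0,0,-0.97,100,0,0,-0.3,0,0,-0.97,100,0,0,-0.3,0,0,-0.97,100,0,0,-0.3,0,0,-0.97,100,0,0,-0.3,0,0,-0.97,100,0,0,-0.3,0,0,-0.97,100,0,0,-0.3,0,0,-0.97,100]}}

```text
t: 2.5
tool_pos: [0.2079, -0.5628, 0.3271]
orientation: [2.214, 2.229, -0.0]
force: [0.5, 1.3, 0.2]
opening: 0.0931
gripper_force: 0.0
```

>>> {"fn": "apply_moves", "kwargs": {"steps": [1,0.5,0,0,0,0,100,1,0.5,0,0,0,0,100,1,0.5,0,0,0,0,100,1,0.5,0,0,0,0,100,1,0.5,0,0,0,0,100,1,0.5,0,0,0,0,100,1,0.5,0,0,0,0,100,1,0.5,0,0,0,0,100,1,0.5,0,0,0,0,100,1,0.5,0,0,0,0,100,1,0.5,0,0,0,0,100,1,0.5,0,0,0,0,100]}}

```text
t: 3.5
tool_pos: [0.3876, -0.201, 0.3269]
orientation: [2.219, 2.223, 0.0]
force: [1.3, -0.1, 0.3]
opening: 0.0929
gripper_force: 0.0
```

>>> {"fn": "apply_moves", "kwargs": {"steps": [1,0,0,0,0,0,100,1,0,0,0,0,0,100,1,0,0,0,0,0,100,1,0,0,0,0,0,100,1,0,0,0,0,0,100,1,0,0,0,0,0,100,1,0,0,0,0,0,100,1,0,0,0,0,0,100,1,0,0,0,0,0,100,1,0,0,0,0,0,100,1,0,0,0,0,0,100,1,0,0,0,0,0,100]}}

```text
t: 4.5
tool_pos: [0.3862, 0.1591, 0.3269]
orientation: [2.219, 2.223, 0.001]
force: [0.3, -1.0, 0.6]
opening: 0.0931
gripper_force: 0.0
```

>>> {"fn": "apply_moves", "kwargs": {"steps": [1,0.37,0,0,0,0,100,1,0.37,0,0,0,0,100,1,0.37,0,0,0,0,100,1,0.37,0,0,0,0,100,1,0.37,0,0,0,0,100,1,0.37,0,0,0,0,100,1,0.37,0,0,0,0,100,0.7,0.37,0,0,0,0,100,0,0,0.5,0,0,0,100,0,0,1,0,0,0,100,0,0,1,0,0,0,100,0,0,1,0,0,0,100]}}

```text
t: 5.5
tool_pos: [0.475, 0.389, 0.2206]
orientation: [2.219, 2.224, 0.001]
force: [0.8, 0.6, -0.2]
opening: 0.093
gripper_force: 0.0
```

Run:
```python
from h import *
for c in("scene","top"):
    snap(c,c+"1")
    print([(np.round(r["xy"],1).tolist(),round(r["conf"],2),at_z(c,r["xy"],0)[:2].round(3).tolist()) for r in eyes.place_of(c,"bowl")[:3]])
a=cv2.imread("pics/scene1.png")[180:420,160:560]; cv2.imwrite("pics/c1.png",cv2.resize(a,(800,480)))
```

```text
[([396.3, 297.9], 0.98, [0.468, 0.263]), ([247.9, 295.6], 0.74, [0.551, -0.146]), ([509.6, 282.3], 0.69, [0.34, 0.573])]
[([156.8, 269.9], 0.88, [0.358, 0.57]), ([245.9, 238.4], 0.84, [0.469, 0.264]), ([469.9, 277.8], 0.23, [0.339, -0.505])]
```

View pics/c1.png

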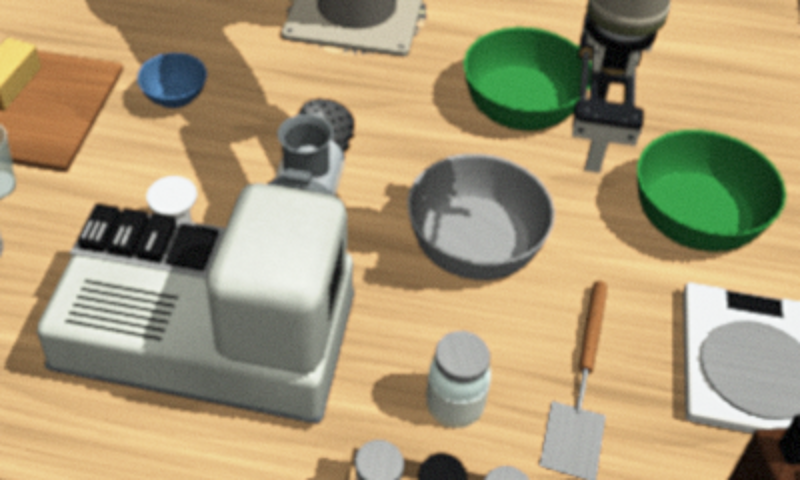

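The gripper is at crop (610,110), above free counter between the steel bowl at (480,210) and the right green bowl. The fingers' closing line runs along world x as intended, so I go down.

>>> {"fn": "apply_moves", "kwargs": {"steps": [0,0,1,0,0,0,100,0,0,1,0,0,0,100,0,0,1,0,0,0,100,0,0,1,0,0,0,100,0,0,1,0,0,0,100,0,0,0.8,0,0,0,100,0,0,0.4,0,0,0,100,0,0,0,0,0,0,100]}}

```text
t: 6.37
tool_pos: [0.4745, 0.3883, 0.0348]
orientation: [-2.219, -2.223, 0.003]
force: [-0.4, 0.0, -0.3]
opening: 0.0928
gripper_force: 0.0
```

>>> {"fn": "apply_moves", "kwargs": {"steps": [-0.3,0,0,0,0,0,100,-0.3,0,0,0,0,0,100,-0.3,0,0,0,0,0,100,-0.3,0.02,0,0,0,0,100,-0.3,0.02,0,0,0,0,100,-0.3,0.02,0,0,0,0,100,-0.3,0.02,0,0,0,0,100,-0.3,0.02,0,0,0,0,100,-0.3,0.02,0,0,0,0,100,-0.3,0.02,0,0,0,0,100,-0.3,0.02,0,0,0,0,100,-0.3,0.02,0,0,0,0,100]}}

```text
t: 7.37
tool_pos: [0.4805, 0.2798, 0.0356]
orientation: [-2.219, -2.223, 0.0]
force: [-0.6, 2.3, 1.2]
opening: 0.0935
gripper_force: 1.4
```

>>> {"fn": "apply_moves", "kwargs": {"steps": [-0.3,0.02,0,0,0,0,100,-0.3,0.02,0,0,0,0,100,-0.3,0.02,0,0,0,0,100,-0.3,0.02,0,0,0,0,100,-0.3,0.02,0,0,0,0,100,-0.3,0.02,0,0,0,0,100,-0.3,0.02,0,0,0,0,100,-0.3,0.02,0,0,0,0,100,-0.3,0.02,0,0,0,0,100,-0.2,0,0,0,0,0,100,-0.1,0,0,0,0,0,100,0,0,0,0,0,0,100]}}

```text
t: 8.37
tool_pos: [0.4859, 0.1898, 0.0354]
orientation: [2.22, 2.223, -0.001]
force: [0.1, 0.2, -0.1]
opening: 0.093
gripper_force: 0.0
```

Run:
```python
from h import *
im=[]
for c in("scene","top"):
    im.append(snap(c,c+"2"))
    print([(np.round(r["xy"],1).tolist(),round(r["conf"],2),at_z(c,r["xy"],0)[:2].round(3).tolist()) for r in eyes.place_of(c,"bowl")[:4]])
b=np.hstack([cv2.resize(im[0][180:380,220:500],(400,286)),cv2.resize(im[1][130:330,180:460],(400,286))])
cv2.imwrite("pics/c2.png",b[:,:,::-1])
```

```text
[([419.8, 229.8], 0.96, [0.173, 0.302]), ([507.2, 286.9], 0.9, [0.359, 0.566]), ([337.1, 289.8], 0.76, [0.475, 0.095]), ([386.8, 377.2], 0.6, [0.725, 0.271])]
[([156.9, 270.6], 0.82, [0.356, 0.569]), ([236.0, 326.2], 0.75, [0.168, 0.294]), ([292.9, 235.8], 0.74, [0.479, 0.103]), ([326.9, 167.7], 0.57, [0.715, -0.012])]
```

View pics/c2.png

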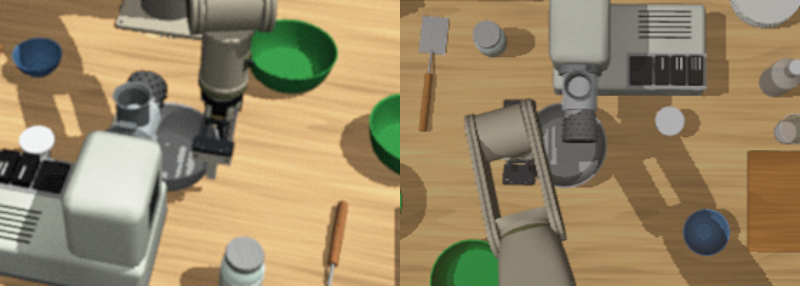

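The bowl is caged by the fingers, with its right rim at about (605,148) in the right half, and it is now partly under the drum. About 42 mm remain, so I finish the push and check before backing off.

>>> {"fn": "apply_moves", "kwargs": {"steps": [-0.2,0.05,0,0,0,0,100,-0.2,0.05,0,0,0,0,100,-0.2,0.05,0,0,0,0,100,-0.2,0.05,0,0,0,0,100,-0.2,0,0,0,0,0,100,-0.2,0,0,0,0,0,100,-0.15,0,0,0,0,0,100,-0.05,0,0,0,0,0,100,0,0,0,0,0,0,100]}}

```text
t: 9.32
tool_pos: [0.4922, 0.1481, 0.0357]
orientation: [2.22, 2.223, -0.0]
force: [0.2, 0.1, 0.1]
opening: 0.0929
gripper_force: 0.0
```

>>> {"fn": "apply_moves", "kwargs": {"steps": [0.2,0,0,0,0,0,100,0.5,0,0,0,0,0,100,1,0,0,0,0,0,100,1,0,0,0,0,0,100,1,0,0,0,0,0,100,1,0,0,0,0,0,100,1,0,0,0,0,0,100,0,0,0,0,0,0,100]}}

```text
t: 9.98
tool_pos: [0.4913, 0.3252, 0.0362]
orientation: [-2.215, -2.227, -0.004]
force: [0.4, 0.7, 0.3]
opening: 0.0928
gripper_force: 0.0
```

Run:
```python
from h import *
im=[]
for c in("scene","top"):
    im.append(snap(c,c+"3"))
    print([(np.round(r["xy"],1).tolist(),round(r["conf"],2),at_z(c,r["xy"],0)[:2].round(3).tolist()) for r in eyes.place_of(c,"bowl")[:4]])
b=im[1][140:320,200:440].copy()[:,:,::-1]; b=cv2.resize(b,(800,600),interpolation=cv2.INTER_CUBIC)
for (X,Y),col in(((.486,.053),(0,255,255)),((.478,.053),(255,0,255))):
    P=np.array([(proj("top",[X+.1*np.cos(t),Y+.1*np.sin(t),.068])-[199.5,139.5])*600/180 for t in np.linspace(0,6.3,60)]).astype(int)
    cv2.polylines(b,[P],False,col,1)
cv2.imwrite("pics/c3.png",b)
```

```text
[([322.7, 289.6], 0.96, [0.483, 0.055]), ([419.2, 228.6], 0.78, [0.168, 0.3]), ([510.4, 284.3], 0.65, [0.347, 0.575])]
[([155.4, 270.5], 0.98, [0.356, 0.574]), ([234.2, 322.0], 0.68, [0.183, 0.301]), ([310.1, 231.2], 0.67, [0.495, 0.044])]
```

View pics/c3.png

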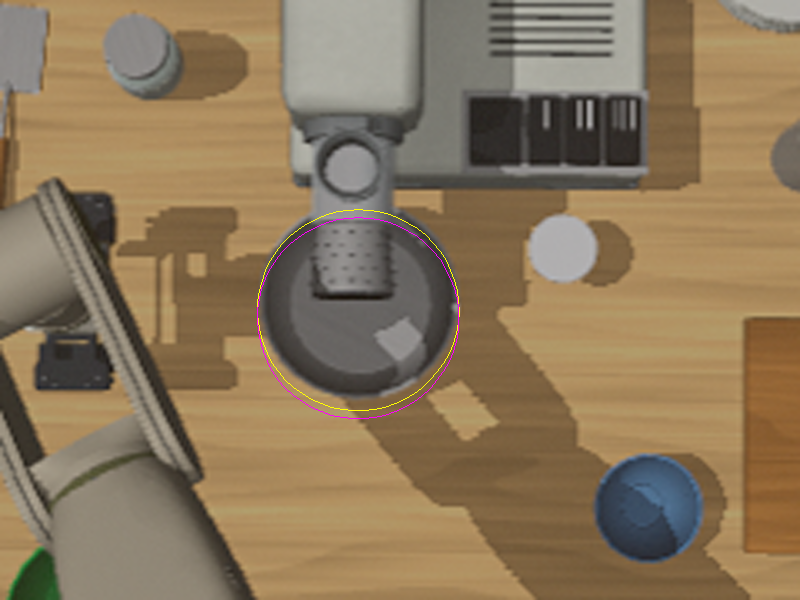

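The bowl's rim spans columns 262–456 with its bottom edge at row 397. That puts its centre at about (0.495, 0.053), roughly 10 mm from the outlet and well within tolerance; the other things haven't moved. I rise with the fingers shut and go over to the two-rib key at about (582,130).

>>> {"fn": "apply_moves", "kwargs": {"steps": [0,0,-1,0,0,0,0,0,0,-1,0,0,0,0,0,0,-1,0,0,0,0,0,0,-1,0,0,0,0,0,0,-1,0,0,0,0,0,0,-1,0,0,0,0,0,0,-1,0,0,0,0,0,0,-1,0,0,0,0,0,0,-1,0,0,0,0,0,0,-1,0,0,0,0,-0.5,0,0,0,0,0,0,-0.8,0,0,0,0,0,0], "grip_force": 20}}

```text
t: 11.18
tool_pos: [0.4927, 0.2808, 0.3381]
orientation: [2.218, 2.223, 0.007]
force: [0.6, -0.3, -0.3]
opening: 0.0178
gripper_force: 0.0
```

>>> {"fn": "apply_moves", "kwargs": {"steps": [-1,0.3,0,0,0,0,0,-1,0.3,0,0,0,0,0,-1,0.3,0,0,0,0,0,-1,0.3,0,0,0,0,0,-1,0.3,0,0,0,0,0,-1,0.3,0,0,0,0,0,-1,0.3,0,0,0,0,0,-1,0.3,0,0,0,0,0,-1,0.3,0,0,0,0,0,-1,0.3,0,0,0,0,0,-1,0.3,0,0,0,0,0,-1,0.3,0,0,0,0,0]}}

```text
t: 12.18
tool_pos: [0.5998, -0.082, 0.3351]
orientation: [-2.221, -2.221, 0.001]
force: [0.2, 0.0, 0.1]
opening: 0.0004
gripper_force: 0.0
```

>>> {"fn": "apply_moves", "kwargs": {"steps": [-0.7,0.4,0,0,0,0,0,-0.7,0.4,0,0,0,0,0,-0.7,0.4,0,0,0,0,0,-0.67,0.37,0,0,0,0,0,0,0,1,0,0,0,0,0,0,1,0,0,0,0,0,0,1,0,0,0,0,0,0,1,0,0,0,0,0,0,1,0,0,0,0,0,0,0.7,0,0,0,0,0,0,0.4,0,0,0,0,0,0,0,0,0,0,0]}}

```text
t: 13.18
tool_pos: [0.6448, -0.1624, 0.1483]
orientation: [-2.217, -2.218, 0.005]
force: [-0.7, -0.5, -1.1]
opening: 0.0002
gripper_force: 0.0
```

Run:
```python
from h import *
im=snap("scene","scene4"); s=robot.read_state(); p=s["tool_pos"]; print(p)
for n in("key_stop_top","key_slow_top","key_middle_top","key_fast_top"):
    print(n,[(np.round(r["xy"],1).tolist(),round(r["conf"],2),at_z("scene",r["xy"],.114 if "stop" in n else .125)[:2].round(3).tolist()) for r in eyes.place_of("scene",n)[:2]])
b=im[230:350,170:330][:,:,::-1].copy(); b=cv2.resize(b,(800,600),interpolation=cv2.INTER_CUBIC)
for X,col in((p,(0,0,255)),([p[0],p[1],.125],(0,255,255))):
    q=((proj("scene",X)-[169.5,229.5])*5).astype(int); cv2.circle(b,tuple(int(i) for i in q),4,col,-1)
cv2.imwrite("pics/c4.png",b)
```

```text
[ 0.6462496  -0.16256486  0.15109387]
key_stop_top [([274.5, 350.3], 0.75, [0.782, 0.008]), ([239.2, 293.3], 0.62, [0.636, -0.129])]
key_slow_top [([236.7, 294.1], 0.91, [0.649, -0.13]), ([257.9, 301.1], 0.21, [0.659, -0.071])]
key_middle_top [([223.6, 290.4], 0.81, [0.644, -0.166])]
key_fast_top [([211.3, 288.8], 0.62, [0.646, -0.199]), ([221.6, 292.6], 0.31, [0.652, -0.169])]
```

View pics/c4.png

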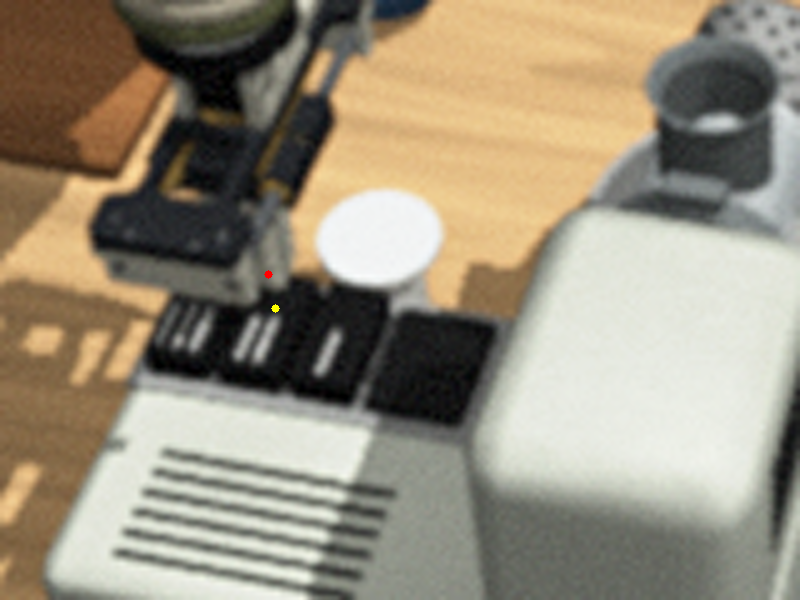

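The point under the tool, the yellow mark at (275,308), lies on the front of the two-rib key, slightly towards its one-rib neighbour. I shift 3 mm right and press in steps.

>>> {"fn": "apply_moves", "kwargs": {"steps": [-0.1,0,0.3,0,0,0,0,0,0,0.3,0,0,0,0,0,0,0.2,0,0,0,0,0,0,0.15,0,0,0,0,0,0,0.15,0,0,0,0,0,0,0.1,0,0,0,0,0,0,0,0,0,0,0]}}

```text
t: 14.02
tool_pos: [0.6474, -0.165, 0.1156]
orientation: [-2.219, -2.223, 0.001]
force: [-1.2, -0.1, 0.6]
opening: 0.0004
gripper_force: 0.4
```

>>> {"fn": "apply_moves", "kwargs": {"steps": [0,0,0.07,0,0,0,0,0,0,0.07,0,0,0,0,0,0,0,0,0,0,0]}}

```text
t: 14.27
tool_pos: [0.6479, -0.1651, 0.1123]
orientation: [2.219, 2.224, 0.0]
force: [-0.8, -0.4, 2.7]
opening: 0.0002
gripper_force: 1.6
```

>>> {"fn": "apply_moves", "kwargs": {"steps": [0,0,0.05,0,0,0,0,0,0,0.05,0,0,0,0,0,0,0,0,0,0,0]}}

```text
t: 14.52
tool_pos: [0.648, -0.1651, 0.1108]
orientation: [2.219, 2.223, 0.0]
force: [-5.3, 1.0, 9.6]
opening: 0.0005
gripper_force: 5.1
```

>>> {"fn": "apply_moves", "kwargs": {"steps": [0,0,0.06,0,0,0,0,0,0,0,0,0,0,0,0,0,0,0,0,0,0]}}

```text
t: 14.77
tool_pos: [0.6481, -0.1651, 0.1107]
orientation: [2.218, 2.223, 0.001]
force: [-10.8, 2.5, 19.2]
opening: 0.0002
gripper_force: 9.9
```

>>> {"fn": "apply_moves", "kwargs": {"steps": [0,0,-0.3,0,0,0,0,0,0,-0.6,0,0,0,0,0,0,-1,0,0,0,0,0,0,-1,0,0,0,0,0,0,-1,0,0,0,0,0,0,-1,0,0,0,0,0,0,-1,0,0,0,0,0,0,-1,0,0,0,0,-1,-1,0,0,0,0,0,-1,-1,0,0,0,0,0,-1,-1,0,0,0,0,0,0,0,0,0,0,0,0]}}

```text
t: 15.77
tool_pos: [0.5556, -0.2587, 0.3149]
orientation: [2.224, 2.217, -0.004]
force: [-0.6, 0.1, -0.1]
opening: 0.0007
gripper_force: 0.0
```

Run:
```python
from h import *
im=snap("scene","scene5"); t=snap("top","top5")
for c in("scene","top"): print([(np.round(r["xy"],1).tolist(),round(r["conf"],2),at_z(c,r["xy"],0)[:2].round(3).tolist()) for r in eyes.place_of(c,"bowl")[:3]])
b=np.hstack([cv2.resize(im[260:340,180:290],(550,400),interpolation=cv2.INTER_CUBIC),cv2.resize(t[130:290,260:360],(250,400))])
cv2.imwrite("pics/c5.png",b[:,:,::-1])
```

```text
[([418.7, 229.9], 0.96, [0.174, 0.299]), ([508.3, 285.6], 0.68, [0.354, 0.569]), ([321.1, 289.4], 0.63, [0.483, 0.05])]
[([471.5, 278.7], 0.69, [0.336, -0.51]), ([306.9, 230.2], 0.65, [0.498, 0.055]), ([155.8, 271.9], 0.65, [0.351, 0.573])]
```

View pics/c5.png

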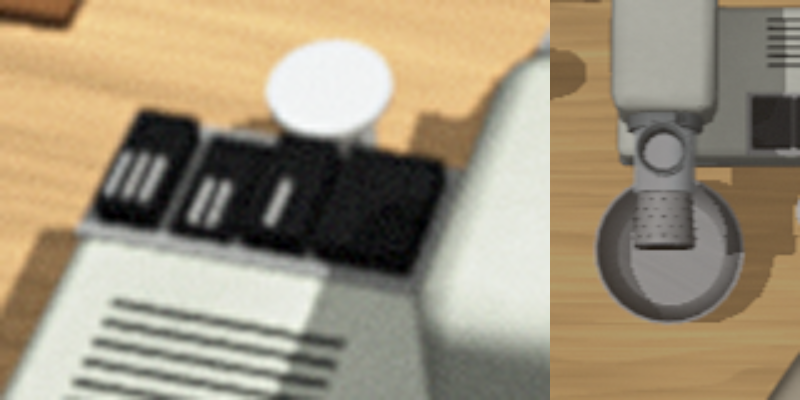

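The two-rib key at (205,185) now sits lower than its neighbours. The wide stop key at (380,205) has come up, and the one- and three-rib keys are up too. The bowl stands below the drum's mouth and the robot is clear, so I hand in.

```bash
python3 -c "
from plant import robot
print(robot.close_job())"
```

```text
the job is handed in; nothing more can be done
None
```

I handed the job in at about 16 s. The last pictures show the bowl about 10 mm from the point below the drum's mouth, the two-rib key down and the other three keys up, but the hand-in returned no verdict.

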